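# Trip the pawl of the panel press and lower its platen

## Robot

A 6-joint arm with a two-finger parallel gripper is mounted at the origin on the work surface. World frame = base frame: x ahead of the robot, y to its left, z up, the work surface at z = 0. Lengths are in m, angles in rad, forces in N, time in s.
With the tool pointing down it reaches from about 0.25 to 0.725 m from the base axis. Payload 4 kg.
Tool frame: the origin (TCP) lies midway between the tips of the shut fingers; the grasp point (between the pads) lies 19 mm behind it; z points along the fingers, y is the direction in which the jaws open and shut (so a half turn about z gives the same grasp; the last joint's range is limited). The gripper opens to 85 mm and grips with 20 to 120 N. Pads are 22 mm wide; open, the fingers measure 114 mm over their backs; the gripper's body (76 mm by 85 mm) begins 54 mm behind the grasp point. The pads swing forward as they close: fully open they stand 13 mm farther back than shut.
Start: joints at [-1.317, 0.241, 0.005, 1.335, 0, 1.571], TCP at [0.126, -0.484, 0.231] pointing down, gripper open.
Joint ranges: [-2.72, 2.72], [-1.05, 1.87], [-1.09, 1.28], [-1.99, 2.15], [-1.42, 1.44], [-3.14, 3.14]. Speed limits (rad/s): [2.79, 2.79, 3.14, 3.14, 3.14, 3.14].

## Interface

Orientations are given as a unit quaternion [x, y, z, w].
In Python, from workcell import monitor, cams, order gives the robot as it stands.
- The arm moves only by the tool send_rows, never from a script. Its argument "moves" is a list of rows, each a list of 4 numbers: the shift along the tool's x, y, z as a fraction of full scale, then the turn about the tool's z as a fraction of full scale. A call has 1 to 20 rows; each row shifts and turns the commanded pose from where the row before left it, along the tool's axes as they then stand; what a row does not reach is not made up. Full scale, the value 1, is 100 cm for a shift and 0.1 rad for a turn. A row lasts 1/10 s, in which the tool goes at most 50 mm and 8.59 degrees, less where a joint would pass 70% of its speed; a pose out of reach is approached as far as the arm can. A call with a number of a shift or a turn outside -1 to 1 is refused whole. A call with a gripper value outside its range is refused whole. "claw" is the gripper's target within -1 to 1 (fully open at 1, half-way at 0, shut at -1), set as the call begins (left out, the last holds). The fingers move at their own pace and stop on an object; the grip force is fixed at half the most. Time passes only in rows, so rows that do not move let the fingers close. It gives the time, the measured TCP pose, the force and the opening at its end, in the units of the state.
- monitor.get_obs(): the state, without advancing time (a new reading comes with each control period).
- cams.camera(name): name is "side" or "top" or "wrist"; returns (picture, depth): 384x512x3 uint8, blue, green, red; 384x512 float32, m along the optical axis (not along the pixel's ray), 0 where there is no reading.
- cams.camera_info(name): a dict with "intrinsics" (3x3 intrinsics, pixels), "T" (4x4, takes a point from camera to world coordinates); the wrist camera has in their place "mount" (4x4, takes a point from camera to tool coordinates, whose origin is the TCP and whose axes are the flange's). Camera axes: x right, y up, looking along -z (the intrinsics and any distortion apply to the point x, -y, -z); pixel columns grow to the right and rows downward; lengths in m; the calibration is good to about 2 mm. The wrist camera is an equidistant fisheye: a pixel r from the principal point sees the ray r / f radians off the axis. A picture is of the moment at which its call begins: read the wrist's pose just before it. camera_info takes no time and is no camera call.
- order.job_done(): hands the job in, once; it reports no verdict.
The state is a dict: "clock": time; "joint_pos": joint angles; "joint_vel": joint speeds; "tau": joint torques, N m; "eef_pos": TCP position; "tool_rot": TCP orientation; "ft_force": force on the tool from outside, world axes, zero at the start; "ft_torque": the same for the moment, N m; "grip_width": finger opening in m.
Only numpy, scipy, OpenCV 4.12 (cv2) and the standard library are available. Lean on these libraries where they do the work, as an engineer would, in place of code of your own. Each camera call takes 0.05 s, during which the arm holds its last target.

## Task

The platen of the small green panel press is held up by a ratchet pawl. Take the rod from its rest, slide it under the pawl's red tail and flick the pawl up and over until it stays clear (touch the pawl with nothing but the rod, and keep its touch light: never jam or force it), then lower the platen by its knob, gently, until it beds snugly on the panel. Finish with the rod lying on its rest again, the platen down, and everything else left where it stands.

Things in the scene. Friction and masses are not known exactly. Their poses are not given: they have to be found in the camera images.
- press: Panel press bolted to the table: green base plate 220 (x) x 300 (y) x 20 mm, origin at the centre of its underside, x axis from its front (robot side) to its back, z up. Two vertical 16 mm guide posts at x = -35 and +35, y = +52 mm, with a 100 x 30 mm cross-piece on top, 246 mm above the table. Bed and platen are on the -y side of the posts, the pawl on the +y side.
- bed_centre (a point): Fixed point of the press, on top of the base plate (20 mm above the table) under the middle of the bed. The rigid bed carries a clipped wooden panel 120 x 115 mm; the panel's top is 55 to 73 mm above the table: the bed's height differs each time and is not measured, so contact must be felt.
- sill_front (a point): Fixed point of the press, axes as the press: middle of the front end of the sill at its lowest setting. The sill is a flat aluminium ledge, 65 mm long (press x from -80 to -15), 34 mm wide. Sill and pawl sit on one bracket clamped 0 to 10 mm above its lowest setting, differently each time and not measured: the ledge's true top is 62 to 72 mm above the table, so feel for it with the rod.
- tail_line (a point): Fixed point of the press, axes as the press: on the front edge of the engaged tail's underside at the bracket's lowest setting. Whatever the setting, the level tail hangs 10.5 mm over the ledge, starting 18 mm behind the ledge's front end: a red plate 50 mm long (press x from -62 to -12), 30 mm wide (press y 64 to 94, hinge at larger y; this point is at 78), 5 mm thick. A rod pushed along press +x just over the ledge goes under it.
- pawl (a joint): Pawl angle in rad about its pin (along press x, at press y = 100, at the tail's height): 0 engaged, tail level; grows as the tail is lifted; 1.25 clear, on its stop. Gravity (red ball weight) keeps it engaged up to about 0.5; past 0.65 it topples over by itself and stays. Lifting the tail 17 to 20 mm at tail_line's y takes it over, with 1 to 2 N. The tail swings up to 122 mm above the table.
- platen (a joint): How far the platen has been lowered, m; it starts at 0 to 0.004. Its underside is 110 mm above the table at 0, so it meets the panel at 0.037 to 0.055. Stiff guides hold it wherever it is left; pushing it down takes 1 to 5 N, lifting it 6 to 10 N. The engaged pawl blocks it after 5 to 19 mm.
- knob (a point): Centre of the platen's black knob, an upright cylinder 36 mm across and 30 mm tall (flat top 15 mm above this point), over the middle of the 130 x 125 mm platen. It moves with the platen. The platen's underside, 51 mm below this point, is a cork pad on springs that give up to 4 mm, about 4 N per mm, then are solid.
- rod_grip (a point): Point on the axis of the rod, half-way up its handle, for grasping; x axis along the rod towards its tip. Handle: orange, square 18 x 18 mm, from 80 mm behind to 20 mm ahead of this point. Steel shaft: round, 8 mm, from there to 150 mm ahead. 80 g.
- rod_tip (a point): Centre of the flat end of the rod's steel shaft, 150 mm ahead of rod_grip on the same axis.
- rest: Wooden rest fixed to the table for the rod, 220 (x) x 60 (y) x 6 mm plate, origin at the centre of its underside. Two U cradles 16 mm long in x, 32 mm clear between their 12 mm tall cheeks: one at x = -90 with its floor 30 mm up (carries the handle), one at x = +70 with its floor 35 mm up (carries the shaft).
- rest_mid (a point): Point of the rest, axes as the rest, where rod_grip lies when the rod is on its rest (39 mm above the table), pointing along +x.
- wax_bowl: bystander: aluminium bowl, 100 mm across, 45 mm tall; origin under its centre
- jar: bystander: amber jar, 64 mm across, 90 mm tall; origin under its centre
- tin: bystander: tin, 72 mm across, 100 mm tall; origin under its centre
- brush: bystander: brush lying on the table, under 40 mm high
- scraper: bystander: spatula lying on the table, under 40 mm high
- spare_panel: bystander: red panel lying on the table, 110 x 90 x 22 mm; origin under its centre
- mug: bystander: blue mug, 76 mm across, 85 mm tall; origin under its centre
Mind the look-alikes: they are no part of the job. What is shaped like the part that bears rod_grip but black is not meant.

How it is judged:
By the outcome, as a careful person would: the job done as asked, in the order asked, and still so for the second after the job is handed in, with the robot touching nothing.
It also fails if it takes over 72 s, if anything falls off the work surface, if the arm or the gripper's body presses on something with over 40 N, if the wrist force passes 120 N, or if a joint passes its speed limit or range.

## Working session

There is one attempt and no reset: what is moved stays moved. The work goes in short steps, Python scripts to look and compute and a tool call to move; the robot and the scene stay as the last step left them, time stands still between calls to the robot, and variables do not carry over. Pictures are saved under pics/ and viewed, and the job is handed in when it is done.

Besides the shell and the picture viewer there is one more tool, called after ">>>" as name(argument=value, ...) on one line, values as JSON. send_rows: Moves the arm, as the interface text tells. Its arguments: {"type":"object","properties":{"moves":{"type":"array","items":{"type":"array","items":{"type":"number","minimum":-1,"maximum":1}}},"claw":{"type":"number"}},"required":["moves"]}

```bash
ls; mkdir -p pics
python3 - <<'E'
from workcell import monitor, cams, order
import cv2,numpy as np
print(monitor.get_obs())
for n in ["side","top","wrist"]:
    im,d=cams.camera(n); cv2.imwrite(f"pics/{n}0.png",im); np.savez(f"pics/{n}0.npz",im=im,d=d)
    print(n,cams.camera_info(n))
E
```

```text
pics
{'clock': 0.0, 'joint_pos': array([-1.31701732e+00,  2.41429226e-01,  3.71925339e-03,  1.33520307e+00,
       -2.29554108e-06,  1.57082291e+00]), 'joint_vel': array([ 0.0005894 , -0.00025965, -0.00045731,  0.00083165,  0.00072698,
        0.00103666]), 'tau': array([-5.34280516e-04, -3.72317004e+01,  2.52410710e+01,  1.68775331e-02,
       -8.50356832e-05, -1.10950204e-06]), 'eef_pos': array([ 0.12537143, -0.48336955,  0.23040295]), 'tool_rot': array([ 9.91961449e-01,  1.26536014e-01, -1.35087040e-04, -1.04970299e-03]), 'ft_force': array([ 0.87768946, -0.19509621,  0.16056726]), 'ft_torque': array([-0.03268314, -0.01526062, -0.04157359]), 'grip_width': 0.08520532451611137}
side {'intrinsics': array([[435.96082932,   0.        , 258.05255402],
       [  0.        , 435.96082932, 198.61880607],
       [  0.        ,   0.        ,   1.        ]]), 'T': array([[-0.91015706,  0.21410483, -0.35464524, -0.04611959],
       [-0.41415315, -0.49001927,  0.76704516,  1.17461437],
       [-0.00955493,  0.84500902,  0.53466669,  0.92753314],
       [ 0.        ,  0.        ,  0.        ,  1.
[... 360 characters left out ...]
,
       [-1.18799551e-03,  7.65575783e-02,  9.97064454e-01,
         1.58292560e+00],
       [ 0.00000000e+00,  0.00000000e+00,  0.00000000e+00,
         1.00000000e+00]])}
wrist {'intrinsics': array([[297.31863964,   0.        , 254.53358374],
       [  0.        , 297.31863964, 189.02322285],
       [  0.        ,   0.        ,   1.        ]]), 'mount': array([[-1.69329909e-06,  9.53294176e-01,  3.02043398e-01,
         7.73996444e-02],
       [ 9.99999841e-01, -1.68948396e-04,  5.38832573e-04,
         1.05826235e-03],
       [ 5.64695702e-04,  3.02043350e-01, -9.53294024e-01,
        -1.42692365e-01],
       [ 0.00000000e+00,  0.00000000e+00,  0.00000000e+00,
         1.00000000e+00]])}
```

View pics/top0.png

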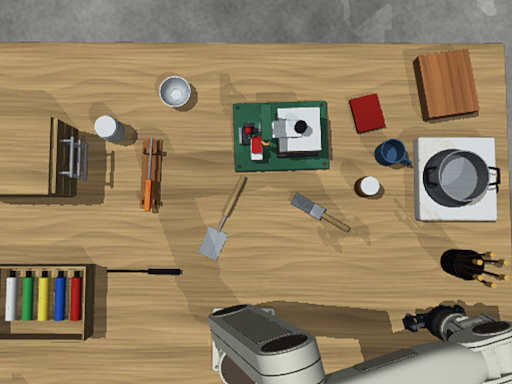

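View pics/side0.png

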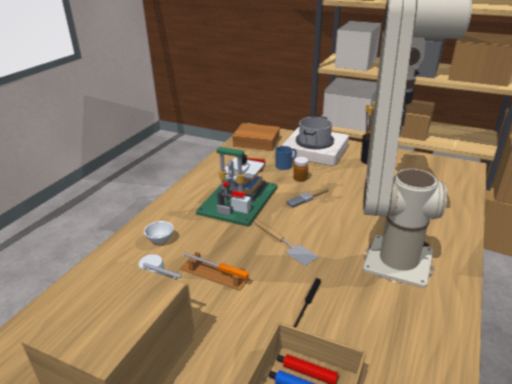

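View pics/wrist0.png

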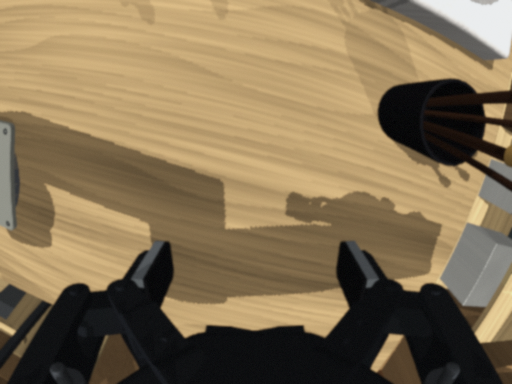

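The top view shows the orange-handled rod on the rest at about (152,175). The black look-alike is at (150,271), the press at (280,137) and the red tail near (257,150). Next I'll zoom in and measure.

```bash
cat > h.py <<'E'
import numpy as np,cv2
from workcell import monitor,cams,order
I={n:cams.camera_info(n) for n in ["side","top"]}
def ray(n,u,v):
    K=I[n]["intrinsics"];T=I[n]["T"]
    d=np.array([(u-K[0,2])/K[0,0],-(v-K[1,2])/K[1,1],-1.])
    return T[:3,3],T[:3,:3]@d
def onz(n,u,v,z):
    o,d=ray(n,u,v); return o+d*(z-o[2])/d[2]
def cloud(n,d):
    K=I[n]["intrinsics"];T=I[n]["T"]
    v,u=np.mgrid[:384,:512]
    P=np.stack([(u-K[0,2])/K[0,0]*d,-(v-K[1,2])/K[1,1]*d,-d],-1)
    return P@T[:3,:3].T+T[:3,3]
def proj(n,p):
    K=I[n]["intrinsics"];T=I[n]["T"]
    c=T[:3,:3].T@(np.array(p)-T[:3,3]); return K[0,2]+K[0,0]*c[0]/-c[2],K[1,2]-K[1,1]*c[1]/-c[2]
E
python3 - <<'E'
import cv2,numpy as np
t=cv2.imread("pics/top0.png");s=cv2.imread("pics/side0.png")
a=cv2.resize(t[85:185,220:350],None,fx=6,fy=6,interpolation=cv2.INTER_CUBIC);cv2.imwrite("pics/c1.png",a[:600])
a=cv2.resize(t[125:285,100:200],None,fx=3.7,fy=3.7,interpolation=cv2.INTER_CUBIC);
b=cv2.resize(s[140:290,170:290],None,fx=3.7,fy=3.7,interpolation=cv2.INTER_CUBIC)
c=np.zeros((592,800,3),np.uint8);c[:a.shape[0],:a.shape[1]]=a;c[:b.shape[0],370:800]=b[:,:430];cv2.imwrite("pics/c2.png",c)
E
```

```text
(no output)
```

View pics/c1.png

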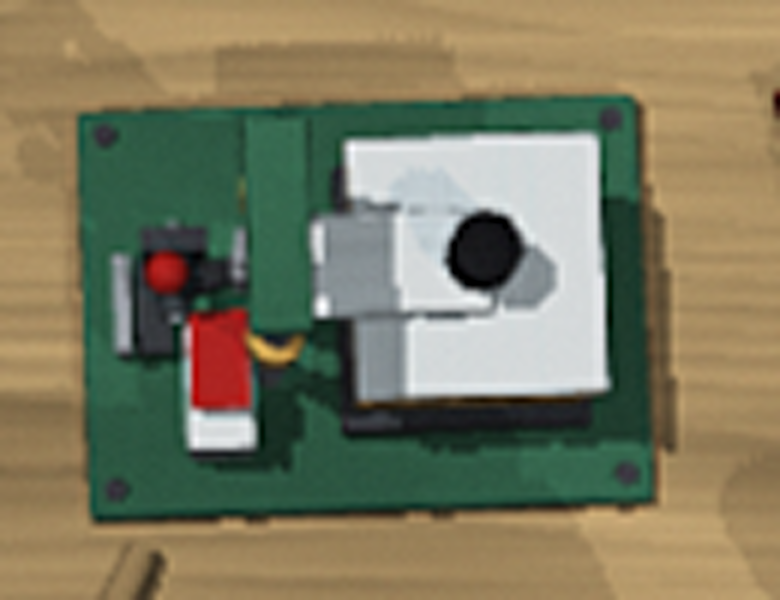

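View pics/c2.png

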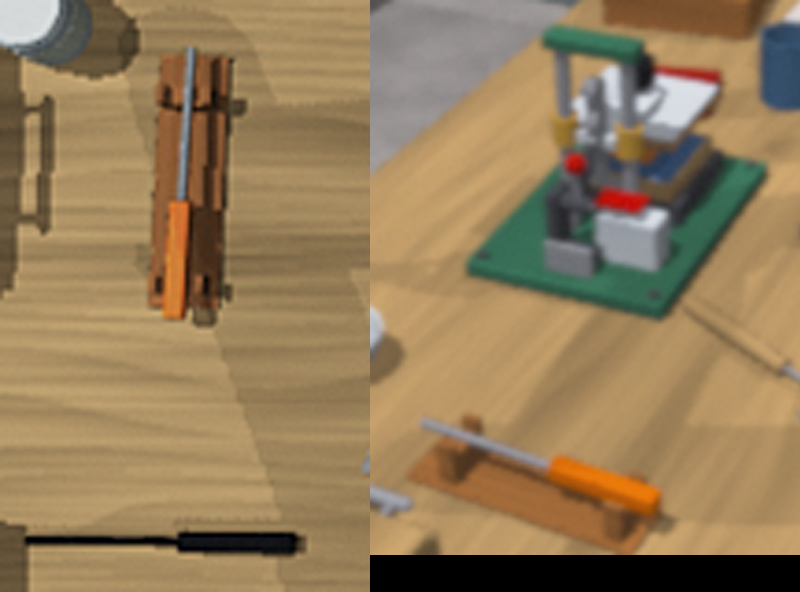

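Things that could be taken for the rod, in top pixels:
- The orange-handled rod on the wooden rest, at (152,180). This is the one I want; the close crop shows the orange square handle and steel shaft in the U cradles.
- The black look-alike at (150,271). It is black, so it is rejected.
- The brush at (320,212), the scraper at (225,218) and the coloured bars in the box at (45,298). None of these match.

Now I'll measure.

Run:
```python
from h import *
np.set_printoptions(precision=4,suppress=True)
D={n:np.load(f"pics/{n}0.npz") for n in ["top","side"]}
def fit(p): 
    m=p.mean(0);u,s,v=np.linalg.svd(p-m);return m,v[0]*np.sign(v[0][0])
for n in D:
    im,d=D[n]["im"],D[n]["d"];C=cloud(n,d);hsv=cv2.cvtColor(im,cv2.COLOR_BGR2HSV)
    h,s,v=cv2.split(hsv)
    inb=(d>0)
    reg=np.zeros_like(inb)
    if n=="top": reg[135:215,135:170]=1
    else: reg[255:285,215:255]=1
    m=inb&reg&(h>5)&(h<15)&(s>215)&(v>150)
    p=C[m];print(n,"orange",m.sum(),p.min(0),p.max(0),np.median(p,0)); print(fit(p[p[:,2]>0.03]))
    # green plate
    reg[:]=0
    if n=="top":reg[90:180,225:335]=1
    else: reg[145:225,190:280]=1
    m=inb&reg&(h>65)&(h<90)&(s>100)&(abs(C[...,2]-.02)<.008)
    p=C[m];print("green z",np.median(p[:,2]),m.sum()); 
    r=cv2.minAreaRect(p[:,:2].astype(np.float32));print(r,cv2.boxPoints(r))
    m=inb&reg&(h>65)&(h<90)&(s>100)&(C[...,2]>.2)
    p=C[m];print("cross z",np.median(p[:,2]),m.sum(),cv2.minAreaRect(p[:,:2].astype(np.float32)))
    m=reg&((h<8)|(h>172))&(s>180)&inb&(C[...,2]<.1)&(C[...,2]>.06)
    p=C[m];print("red",m.sum(),p.min(0),p.max(0),np.median(p,0))
    m=reg&(v<45)&inb&(C[...,2]>.13)
    p=C[m];print("knob",m.sum(),p.min(0),p.max(0),np.median(p,0),p[p[:,2]>p[:,2].max()-.005].mean(0))
    t=C[reg&inb&(s<60)&(v>150)&(C[...,2]>.1)]; print("white z",np.percentile(t[:,2],[5,25,50,75,95]))
```

```text
Traceback (most recent call last):
ValueError: zero-size array to reduction operation minimum which has no identity
```

```bash
cat > m.py <<'E'
from h import *
np.set_printoptions(precision=4,suppress=True)
D={n:np.load(f"pics/{n}0.npz") for n in ["top","side"]}
def fit(p): 
    m=p.mean(0);u,s,v=np.linalg.svd(p-m);return m,v[0]*np.sign(v[0][0])
for n in D:
    im,d=D[n]["im"],D[n]["d"];C=cloud(n,d);hsv=cv2.cvtColor(im,cv2.COLOR_BGR2HSV)
    h,s,v=cv2.split(hsv)
    inb=(d>0)
    print(n,"depth valid",inb.mean())
    reg=np.zeros_like(inb)
    if n=="top": reg[135:215,135:170]=1
    else: reg[255:285,215:255]=1
    m=inb&reg&(h>5)&(h<16)&(s>190)&(v>130)
    p=C[m];print(n,"orange",m.sum())
    if len(p): print(p.min(0),p.max(0),np.median(p,0)); print(fit(p[p[:,2]>0.03]))
    # green plate
    reg[:]=0
    if n=="top":reg[90:180,225:335]=1
    else: reg[145:225,190:280]=1
    m=inb&reg&(h>65)&(h<90)&(s>100)&(abs(C[...,2]-.02)<.008)
    p=C[m];print("green z",np.median(p[:,2]),m.sum()); 
    r=cv2.minAreaRect(p[:,:2].astype(np.float32));print(r,cv2.boxPoints(r))
    m=inb&reg&(h>65)&(h<90)&(s>100)&(C[...,2]>.2)
    p=C[m];print("cross z",np.median(p[:,2]),m.sum(),cv2.minAreaRect(p[:,:2].astype(np.float32)))
    m=reg&((h<8)|(h>172))&(s>180)&inb&(C[...,2]<.1)&(C[...,2]>.06)
    p=C[m];print("red",m.sum(),p.min(0),p.max(0),np.median(p,0))
    m=reg&(v<45)&inb&(C[...,2]>.13)
    p=C[m];print("knob",m.sum(),p.min(0),p.max(0),np.median(p,0),p[p[:,2]>p[:,2].max()-.005].mean(0))
    t=C[reg&inb&(s<60)&(v>150)&(C[...,2]>.1)]; print("white z",np.percentile(t[:,2],[5,25,50,75,95]))
E
python3 m.py; python3 -c "
import cv2
t=cv2.imread('pics/top0.png');h=cv2.cvtColor(t,cv2.COLOR_BGR2HSV);print(h[195,149:155],h[146,255:260],h[127,300])
t=cv2.imread('pics/side0.png');h=cv2.cvtColor(t,cv2.COLOR_BGR2HSV);print(h[270,230:236])"
```

```text
top depth valid 0.9959004720052084
top orange 99
[0.3987 0.2895 0.0079] [0.4983 0.3138 0.0569] [0.4605 0.2962 0.0483]
(array([0.4527, 0.2975, 0.0485]), array([ 0.9996, -0.0251, -0.009 ]))
green z 0.020404116382172433 2717
((0.6377216577529907, -0.11514605581760406), (0.21940669417381287, 0.29715022444725037), 2.113797187805176) [[ 0.5226  0.0293]
 [ 0.5336 -0.2677]
 [ 0.7528 -0.2596]
 [ 0.7419  0.0374]]
cross z 0.24593686652889413 373 ((0.635142982006073, -0.06391490250825882), (0.09819287061691284, 0.029307039454579353), 1.6994343996047974)
red 143 [ 0.5747 -0.0497  0.0779] [ 0.6518 -0.0005  0.0955] [ 0.5995 -0.0374  0.0867]
knob 132 [ 0.585  -0.1801  0.1301] [ 0.6538 -0.0192  0.2447] [ 0.6359 -0.1603  0.1752] [ 0.5866 -0.0784  0.2443]
white z [0.1208 0.1241 0.1266 0.1298 0.1406]
side depth valid 0.9859568277994791
side orange 229
[0.3937 0.2762 0.0025] [0.5116 0.3173 0.0518] [0.4412 0.3061 0.0446]
(array([0.4409, 0.3048, 0.043 ]), array([ 0.9992, -0.0407,  0.0042]))
green z 0.019125290573356324 835
((0.6315063238143921, -0.1047416478395462), (0.2154853343963623, 0.294707328081131), 1.7820782661437988) [[ 0.5192  0.0392]
 [ 0.5284 -0.2554]
 [ 0.7438 -0.2487]
 [ 0.7346  0.0459]]
cross z 0.2433824601240797 113 ((0.6290216445922852, -0.05569351464509964), (0.0939507707953453, 0.026448694989085197), 1.383992314338684)
red 51 [ 0.5707 -0.0534  0.0802] [ 0.6206 -0.0203  0.0894] [ 0.5955 -0.0355  0.0855]
knob 20 [ 0.6196 -0.1621  0.1526] [ 0.6334 -0.1437  0.1765] [ 0.6257 -0.1513  0.1677] [ 0.6274 -0.1552  0.1744]
white z [0.1221 0.1242 0.1262 0.1356 0.1542]
[[ 14 192 191]
 [  9 220  73]
 [ 12 171  64]
 [ 14 155  84]
 [ 14 159  82]
 [ 13 160  75]] [[  1 208 174]
 [  1 205 175]
 [  0 206 173]
 [  1 207 174]
 [  0 209 176]] [120  43  30]
[[ 14 243 209]
 [ 14 243 219]
 [ 15 244 228]
 [ 15 244 232]
 [ 15 244 233]
 [ 15 244 234]]
```

The top and side cameras disagree by 6–8 mm, so I'll fix positions with the wrist camera, starting with a hover in front of the press.

>>> send_rows(moves=[[0,0,-0.033,0.97],[0,0,-0.033,0.97],[0,0,-0.033,0.96],[0.028,-0.035,0,0],[0.028,-0.035,0,0],[0.028,-0.035,0,0],[0.028,-0.035,0,0],[0.028,-0.035,0,0],[0.028,-0.035,0,0],[0.028,-0.035,0,0],[0.028,-0.035,0,0],[0.028,-0.035,0,0],[0.028,-0.035,0,0],[0.028,-0.035,0,0],[0.028,-0.035,0,0],[0,0,0,0],[0,0,0,0],[0,0,0,0]])

```text
clock: 1.95
eef_pos: [0.4759, -0.0769, 0.3301]
tool_rot: [1.0, -0.018, -0.0, 0.0]
ft_force: [-0.4, 0.7, 0.6]
grip_width: 0.0855
```

```bash
cat >> h.py <<'E'
from scipy.spatial.transform import Rotation as Rn
W=cams.camera_info("wrist")
def snap(tag):
    o=monitor.get_obs(); im,d=cams.camera("wrist")
    T=np.eye(4);T[:3,:3]=Rn.from_quat(o["tool_rot"]).as_matrix();T[:3,3]=o["eef_pos"]
    np.savez(f"pics/{tag}.npz",im=im,d=d,T=T@W["mount"]);cv2.imwrite(f"pics/{tag}.png",im)
    print(o["clock"],o["eef_pos"],Rn.from_quat(o["tool_rot"]).apply([1,0,0]),o["ft_force"],o["joint_pos"])
def wray(T,u,v):
    K=W["intrinsics"];f=K[0,0];x=u-K[0,2];y=v-K[1,2];r=np.hypot(x,y)+1e-9;th=r/f
    d=np.stack([np.sin(th)*x/r,-np.sin(th)*y/r,-np.cos(th)],-1)
    return T[:3,3],d@T[:3,:3].T
def wonz(T,u,v,z):
    o,d=wray(T,np.asarray(u,float),np.asarray(v,float)); return o+d*((z-o[2])/d[...,2])[...,None]
def wcloud(T,d):
    v,u=np.mgrid[:384,:512].astype(float);K=W["intrinsics"];f=K[0,0]
    x=u-K[0,2];y=v-K[1,2];r=np.hypot(x,y)+1e-9;t=np.tan(np.minimum(r/f,1.4))
    P=np.stack([t*x/r*d,-t*y/r*d,-d],-1); return P@T[:3,:3].T+T[:3,3]
E
python3 -c "
from h import *
snap('w1')"
```

```text
1.95 [ 0.47588081 -0.07692502  0.33011268] [ 9.99321092e-01 -3.68293393e-02 -9.76954991e-04] [-0.38045073  0.73624057  0.61216264] [-1.60050597e-01  1.85685778e-01  1.89498836e-01  1.57555234e+00
 -3.34802095e-04  3.01837980e+00]
```

View pics/w1.png

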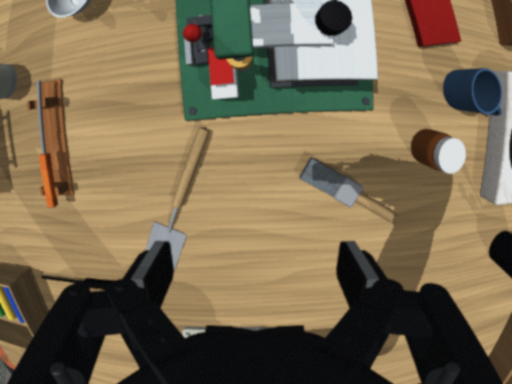

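The wrist view shows the red tail at (222,72) with the white ledge at (225,92), the knob at (333,17), the rest at (55,140) and the rod handle at (48,180). Joint 6 is near its limit, so I'll use the half-turned grasp. First I'll measure from this view.

```bash
cat > m2.py <<'E'
from h import *
import sys
np.set_printoptions(precision=4,suppress=True)
z=np.load(f"pics/{sys.argv[1]}.npz");im,d,T=z["im"],z["d"],z["T"];C=wcloud(T,d)
h,s,v=cv2.split(cv2.cvtColor(im,cv2.COLOR_BGR2HSV)); inb=d>0
X,Y,Z=C[...,0],C[...,1],C[...,2]
def rect(name,m):
    p=C[m]
    if len(p)<5: print(name,"none");return
    vv,uu=np.nonzero(m)
    print(name,m.sum(),"px",uu.min(),uu.max(),vv.min(),vv.max(),"min",p.min(0),"max",p.max(0),"med",np.median(p,0),cv2.minAreaRect(p[:,:2].astype(np.float32)))
g=inb&(h>65)&(h<90)&(s>100)
rect("plate",g&(abs(Z-.02)<.01)&(X>.4))
rect("cross",g&(Z>.2))
red=inb&((h<8)|(h>172))&(s>150)&(v>90)
rect("tail",red&(Z>.06)&(Z<.12)&(abs(X-.6)<.06)&(abs(Y+.035)<.05))
rect("ledge",inb&(s<40)&(v>120)&(Z>.05)&(Z<.08)&(abs(X-.57)<.04)&(abs(Y+.035)<.04))
rect("knob",inb&(v<50)&(Z>.16)&(abs(X-.63)<.04)&(abs(Y+.15)<.04))
o=inb&(h>5)&(h<17)&(s>190)&(Z>.035)&(Z<.065)&(abs(Y-.3)<.04)
rect("orange",o)
rect("shaft",inb&(s<70)&(Z>.033)&(Z<.06)&(abs(Y-.295)<.03)&(X>.49)&(X<.62))
E
python3 m2.py w1
```

```text
plate 6665 px 177 371 0 119 min [ 0.5262 -0.2652  0.0164] max [0.7184 0.0331 0.0293] med [ 0.5606 -0.0824  0.0201] ((0.6270976066589355, -0.11595164239406586), (0.19289691746234894, 0.2935113310813904), 2.007746696472168)
cross 2170 px 47 464 0 382 min [ 0.4634 -0.1395  0.2343] max [ 0.6334 -0.0161  0.437 ] med [ 0.6084 -0.0652  0.246 ] ((0.5490747690200806, -0.08164752274751663), (0.12337569892406464, 0.16550691425800323), 87.2249984741211)
tail 591 px 208 232 48 83 min [ 0.5744 -0.0533  0.0837] max [ 0.6222 -0.0231  0.0886] med [ 0.5921 -0.0359  0.0861] ((0.5984829068183899, -0.03846229240298271), (0.04827035591006279, 0.029435092583298683), 1.9382832050323486)
ledge 371 px 211 237 69 98 min [ 0.5552 -0.0575  0.0522] max [ 0.5935 -0.0227  0.073 ] med [ 0.5649 -0.0417  0.0705] ((0.5735800862312317, -0.03951150178909302), (0.037457648664712906, 0.03427041321992874), 4.157268047332764)
knob 852 px 317 350 0 34 min [ 0.622  -0.181   0.1601] max [ 0.6568 -0.1482  0.1784] med [ 0.6372 -0.1634  0.1752] ((0.6386052966117859, -0.1651092767715454), (0.0321098156273365, 0.03282620757818222), 47.09632110595703)
orange 455 px 40 55 154 205 min [0.4013 0.2865 0.0352] max [0.4951 0.3175 0.0507] med [0.4484 0.2922 0.0475] ((0.4486122131347656, 0.3016357123851776), (0.028555341064929962, 0.09433738142251968), 86.42839050292969)
shaft 244 px 37 45 84 153 min [0.4976 0.2861 0.0384] max [0.6196 0.2987 0.0451] med [0.5613 0.2915 0.0424] ((0.5586090087890625, 0.29227837920188904), (0.008740834891796112, 0.12222563475370407), 87.31170654296875)
```

>>> send_rows(moves=[[0,0,0,-1],[0,0,0,-1],[0,0,0,-1],[0,0,0,-1],[0,0,0,-1],[0,0,0,-1],[0,0,0,-1],[0,0,0,-1],[0,0,0,-1],[0,0,0,-1],[0,0,0,-1],[0,0,0,-1],[0,0,0,-1],[0,0,0,-1],[0,0,0,-1],[0,0,0,-1],[0,0,0,-1],[0,0,0,-1],[0,0,0,-1],[0,0,0,-1]])

```text
clock: 4.0
eef_pos: [0.4757, -0.0779, 0.3307]
tool_rot: [0.555, 0.832, 0.0, 0.0]
ft_force: [0.4, -0.2, -0.0]
grip_width: 0.0856
```

>>> send_rows(moves=[[0,0,0,-1],[0,0,0,-1],[0,0,0,-1],[0,0,0,-1],[0,0,0,-1],[0,0,0,-1],[0,0,0,-1],[0,0,0,-1],[0,0,0,-1],[0,0,0,-1],[0,0,0,-1],[0,0,0,-0.34],[0,0.045,0.006,0],[0,0.045,0.006,0],[0,0.045,0.006,0],[0,0.045,0.006,0],[0,0.045,0.006,0],[0,0.045,0.006,0],[0,0.045,0.006,0],[0,0.045,0.006,0]])

```text
clock: 6.0
eef_pos: [0.4926, 0.2833, 0.2827]
tool_rot: [0.023, 1.0, 0.0, 0.0]
ft_force: [0.3, -1.0, 0.5]
grip_width: 0.0854
```

>>> send_rows(moves=[[0,0,0,0],[0,0,0,0],[0,0,0,0]])

```text
clock: 6.3
eef_pos: [0.4926, 0.2814, 0.2828]
tool_rot: [0.023, 1.0, -0.0, 0.0]
ft_force: [0.4, 0.4, -0.3]
grip_width: 0.0857
```

```bash
python3 -c "
from h import *
snap('w2')"; python3 m2.py w2
```

```text
6.3 [0.49257685 0.28144476 0.28280225] [-9.98937412e-01  4.60860313e-02 -3.51914151e-04] [ 0.42873383  0.39404763 -0.31842058] [ 5.19330747e-01  3.64852136e-01  3.09088356e-01  1.51488509e+00
 -4.24441194e-04  5.65433129e-01]
plate 4036 px 0 124 183 291 min [ 0.5232 -0.2328  0.01  ] max [0.7431 0.0372 0.0289] med [ 0.5652 -0.0148  0.0198] ((0.6345745921134949, -0.09730659425258636), (0.21449655294418335, 0.26517221331596375), 2.4716851711273193)
cross 365 px 0 481 248 375 min [ 0.4721 -0.073   0.2327] max [0.684  0.3478 0.387 ] med [ 0.6585 -0.0486  0.2451] ((0.5574705600738525, 0.12582756578922272), (0.07560065388679504, 0.4647359251976013), 25.238821029663086)
tail 407 px 42 64 229 258 min [ 0.5737 -0.058   0.0817] max [ 0.6243 -0.0221  0.0876] med [ 0.597  -0.0373  0.0858] ((0.5987420082092285, -0.0401252880692482), (0.05060533061623573, 0.03546426072716713), 2.1519572734832764)
ledge 358 px 43 68 214 246 min [ 0.5546 -0.0569  0.0638] max [ 0.6099 -0.0207  0.0725] med [ 0.5711 -0.0303  0.0702] ((0.5826513767242432, -0.038562972098588943), (0.05578107386827469, 0.03521431237459183), 2.2685601711273193)
knob none
orange 186 px 260 273 85 158 min [0.4    0.2883 0.0427] max [0.4935 0.3071 0.0501] med [0.4567 0.2918 0.0477] ((0.4470181465148926, 0.2977452874183655), (0.01567600853741169, 0.09346231073141098), 86.96894836425781)
shaft 478 px 263 269 160 243 min [0.4973 0.2871 0.0333] max [0.6197 0.2994 0.045 ] med [0.5561 0.2934 0.0425] ((0.5585477948188782, 0.2936602830886841), (0.008763627149164677, 0.12249080836772919), 87.91985321044922)
```

View pics/w2.png

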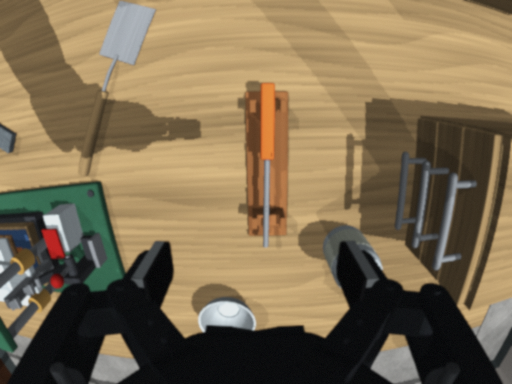

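The wrist camera puts rod_grip at about (0.4765, 0.2967) with yaw −2.1°. The top camera agrees. The handle at (267,120) sits centred in the cradles. Now I'll descend onto it.

>>> send_rows(moves=[[0.0168,0.0145,0,-0.09],[0,0,0.035,0],[0,0,0.035,0],[0,0,0.035,0],[0,0,0.035,0],[0,0,0.035,0],[0,0,0.03,0],[0,0,0,0],[0,0,0,0]], claw=1)

```text
clock: 7.25
eef_pos: [0.4766, 0.2973, 0.0781]
tool_rot: [0.018, 1.0, -0.0, -0.0]
ft_force: [-0.0, 0.4, 0.3]
grip_width: 0.0854
```

```bash
python3 -c "
from h import *
snap('w3')"; python3 m2.py w3 | grep -E "orange|shaft"
```

```text
7.25 [0.4766234  0.29732191 0.07813704] [-9.99321812e-01  3.68227571e-02  2.72756349e-05] [-0.02449923  0.40476398  0.26650965] [ 5.57762007e-01  4.70603255e-01 -7.81515998e-02  1.02209905e+00
 -3.64513108e-05  5.94593091e-01]
orange 2661 px 242 272 94 246 min [0.3973 0.2882 0.045 ] max [0.4941 0.3091 0.0504] med [0.4558 0.2962 0.0479] ((0.44590288400650024, 0.2987567186355591), (0.017727183178067207, 0.09698393195867538), 87.3111801147461)
shaft 833 px 249 260 249 329 min [0.4985 0.2884 0.0339] max [0.5778 0.2993 0.0449] med [0.5331 0.2947 0.0425] ((0.538036584854126, 0.29381275177001953), (0.00903090089559555, 0.07925905287265778), 88.50591278076172)
```

View pics/w3.png

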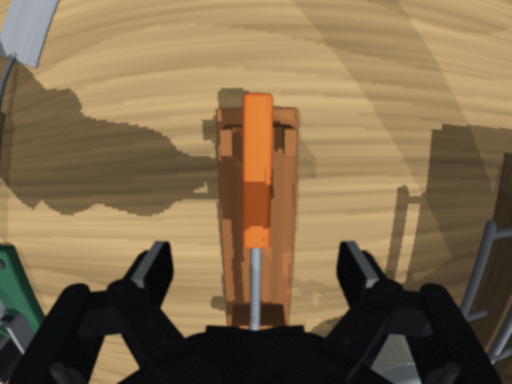

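The handle runs from (257,95) to (257,247), centred between the fingers. I'll go down and grip it.

>>> send_rows(moves=[[0,0,0.03,0],[0,0,0.02,0],[0,0,0.0085,0],[0,0,0,0],[0,0,0,0]])

```text
clock: 7.8
eef_pos: [0.4774, 0.2991, 0.0206]
tool_rot: [0.017, 1.0, 0.001, 0.001]
ft_force: [-0.2, 1.5, 0.2]
grip_width: 0.0856
```

>>> send_rows(moves=[[0,0,0,0],[0,0,0,0],[0,0,0,0],[0,0,0,0],[0,0,0,0],[0,0,0,0],[0,0,0,0],[0,0,0,0],[0,0,0,0],[0,0,0,0]], claw=-1)

```text
clock: 8.8
eef_pos: [0.4764, 0.2986, 0.0191]
tool_rot: [0.017, 1.0, 0.0, 0.0]
ft_force: [-0.6, 0.4, 4.1]
grip_width: 0.017
```

>>> send_rows(moves=[[0,0,-0.01,0],[0,0,-0.02,0],[0,0,-0.03,0],[0,0,-0.04,0],[0,0,-0.04,0],[0,0,0,0],[0,0,0,0],[0,0,0,0]])

```text
clock: 9.6
eef_pos: [0.475, 0.2977, 0.1573]
tool_rot: [0.017, 1.0, -0.001, -0.001]
ft_force: [-0.0, 0.2, -0.8]
grip_width: 0.0173
```

```bash
python3 -c "
from h import *
snap('w4')
im,d=cams.camera('side');cv2.imwrite('pics/s4.png',im);np.savez('pics/s4.npz',im=im,d=d)
C=cloud('side',d);h,s,v=cv2.split(cv2.cvtColor(im,cv2.COLOR_BGR2HSV))
cv2.imwrite('pics/s4c.png',cv2.resize(im[180:290,150:270],None,fx=5,fy=5,interpolation=cv2.INTER_CUBIC))
z=np.load('pics/w4.npz');C=wcloud(z['T'],z['d']);h,s,v=cv2.split(cv2.cvtColor(z['im'],cv2.COLOR_BGR2HSV))
m=(h>5)&(h<17)&(s>190)&(C[...,2]>.12)&(abs(C[...,1]-.3)<.04);p=C[m]
print(m.sum(),p.min(0),p.max(0));print([ (x,p[abs(p[:,0]-x)<.004].mean(0)) for x in (.41,.43,.45)])
m=(s<70)&(C[...,2]>.1)&(C[...,2]<.22)&(abs(C[...,1]-.29)<.015)&(C[...,0]>.5);p=C[m];print(m.sum(),p.min(0),p.max(0))
print([ (x,p[abs(p[:,0]-x)<.004].mean(0)) for x in (.51,.53,.55,.57,.6)])
"
```

```text
9.6 [0.47499211 0.29769416 0.1573015 ] [-0.99938871  0.0348519   0.00274827] [-0.02217518  0.17641446 -0.82995808] [ 5.59865894e-01  4.03012562e-01  3.78974532e-02  1.20902409e+00
 -3.68458920e-05  5.94722433e-01]
3924 [0.39600993 0.28763549 0.18295283] [0.49312186 0.30827589 0.30020403]
[(0.41, array([0.40999517, 0.29764875, 0.18581316])), (0.43, array([0.43009304, 0.29723319, 0.18576604])), (0.45, array([0.45072075, 0.29558854, 0.18576162]))]
299 [0.50012296 0.29177695 0.17777239] [0.51671013 0.29926861 0.18247224]
[(0.51, array([0.5098106 , 0.29559995, 0.18050741])), (0.53, array([nan, nan, nan])), (0.55, array([nan, nan, nan])), (0.57, array([nan, nan, nan])), (0.6, array([nan, nan, nan]))]<string>:11: RuntimeWarning: Mean of empty slice.
  ret = um.true_divide(
```

View pics/w4.png

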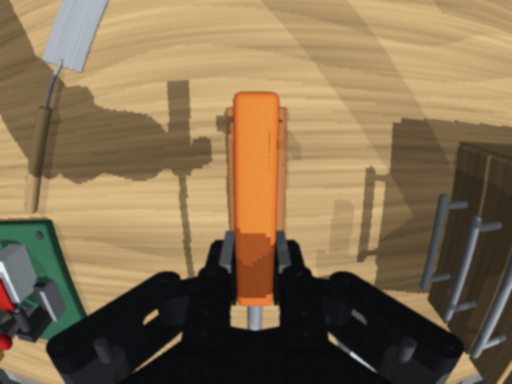

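View pics/s4c.png

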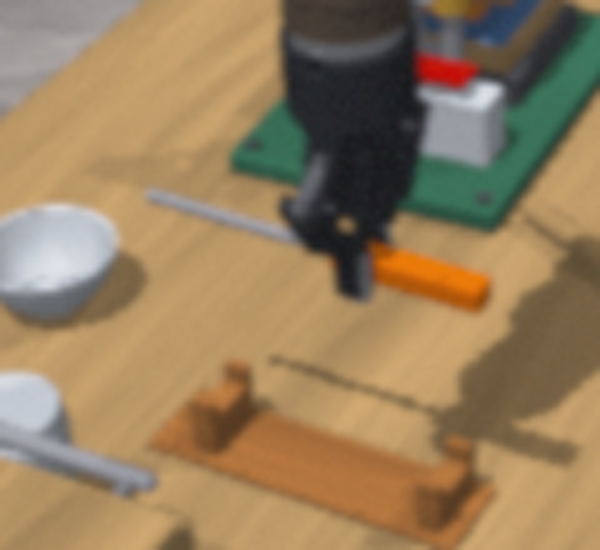

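The rod is held level with its axis 19.5 mm above the TCP. The side crop shows the rest empty and the rod clean in the jaws. Now I'll carry it to the front of the ledge.

>>> send_rows(moves=[[0,0,0,-0.7],[0.0091,-0.0379,0,0],[0.0091,-0.0379,0,0],[0.0091,-0.0379,0,0],[0.0091,-0.0379,0,0],[0.0091,-0.0379,0,0],[0.0091,-0.0379,0,0],[0.0091,-0.0379,0,0],[0.0091,-0.0379,0,0],[0.0091,-0.0379,0,0],[0,0,0,0],[0,0,0,0],[0,0,0,0],[0,0,0,0]])

```text
clock: 11.1
eef_pos: [0.4063, -0.0443, 0.1585]
tool_rot: [-0.019, 1.0, 0.0, -0.0]
ft_force: [-0.2, 1.4, -1.4]
grip_width: 0.0171
```

```bash
python3 -c "
from h import *
o=monitor.get_obs();print(o['eef_pos'],Rn.from_quat(o['tool_rot']).apply([1,0,0]),o['ft_force'])
s,sd=cams.camera('side');t,td=cams.camera('top');np.savez('pics/st5.npz',s=s,sd=sd,t=t,td=td)
a=cv2.resize(s[140:240,170:290],None,fx=5,fy=5,interpolation=cv2.INTER_CUBIC);cv2.imwrite('pics/s5.png',a)
a=cv2.resize(t[80:200,200:340],None,fx=5,fy=5,interpolation=cv2.INTER_CUBIC);cv2.imwrite('pics/t5.png',a)
"
```

```text
[ 0.40634518 -0.04426186  0.15845795] [-9.99305692e-01 -3.72506002e-02  7.26254009e-04] [-0.17893738  1.35563543 -1.37103344]
```

View pics/s5.png

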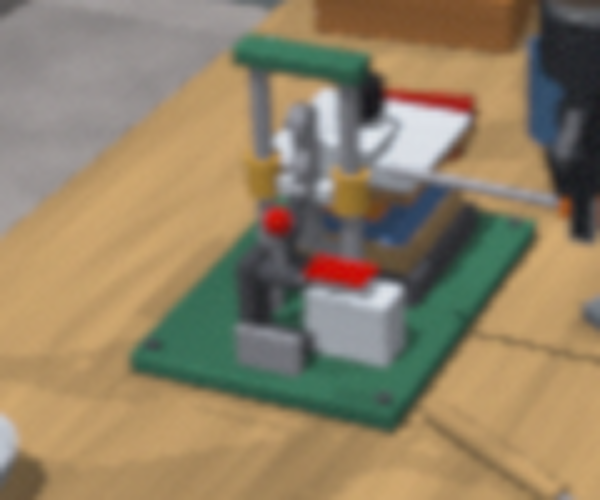

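View pics/t5.png

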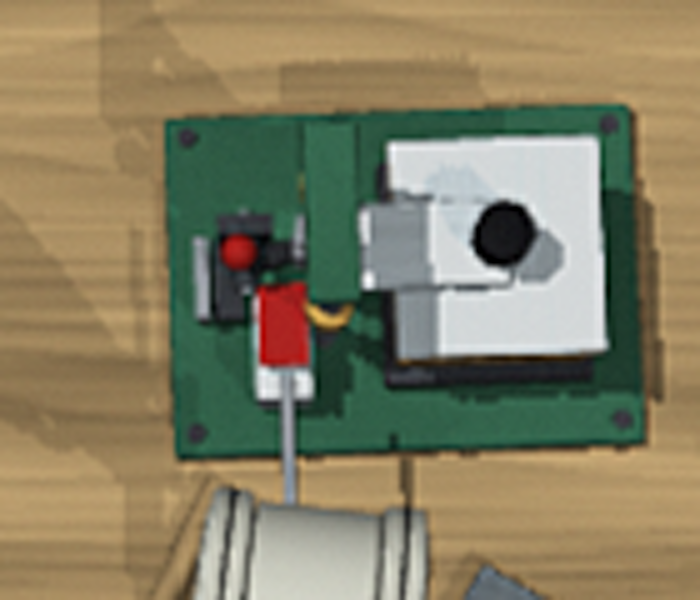

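The top crop shows the rod tip at about (287,369) and the tail front edge at (285,367). They are at different heights, so I'll cast rays to compare them.

```bash
python3 -c "
from h import *
np.set_printoptions(precision=4,suppress=True)
z=np.load('pics/st5.npz');C=cloud('top',z['td'])
f=lambda u,v,h:onz('top',200+(u+.5)/5-.5,80+(v+.5)/5-.5,h)
print('tip',f(287,369,.178),'rod near',f(291,500,.178))
print('tail front corners',f(261,366,.0865),f(309,366,.0865),'tail back',f(258,288,.0865),f(303,284,.0865))
print('ledge front',f(258,402,.0705),f(312,400,.0705))
m=(C[...,2]>.165)&(C[...,2]<.195)&(abs(C[...,1]+.04)<.012)&(C[...,0]>.5)&(C[...,0]<.6)
p=C[m];print(m.sum(),p.max(0),p.mean(0));
print(f(504,234,.1785),'knob')
"
```

```text
tip [ 0.5586 -0.0396  0.178 ] rod near [ 0.4836 -0.042   0.178 ]
tail front corners [ 0.5728 -0.0247  0.0865] [ 0.5729 -0.0539  0.0865] tail back [ 0.6207 -0.0227  0.0865] [ 0.6233 -0.0502  0.0865]
ledge front [ 0.5527 -0.0229  0.0705] [ 0.5541 -0.0561  0.0705]
50 [ 0.554  -0.0367  0.1881] [ 0.5282 -0.0409  0.1819]
[ 0.6369 -0.1638  0.1785] knob
```

>>> send_rows(moves=[[-0.0105,-0.001,0,0],[0,0,0.03,0],[0,0,0.03,0],[0,0,0.02,0],[0,0,0.01,0],[0,0,0.005,0],[0,0,0,0],[0,0,0,0],[0,0,0,0]])

```text
clock: 12.1
eef_pos: [0.4179, -0.046, 0.0648]
tool_rot: [-0.018, 1.0, -0.0, 0.001]
ft_force: [-0.3, -0.6, -1.2]
grip_width: 0.0168
```

```bash
python3 -c "
from h import *
o=monitor.get_obs();print(o['clock'],o['eef_pos'],Rn.from_quat(o['tool_rot']).apply([1,0,0]),o['ft_force'],o['ft_torque'])
s,sd=cams.camera('side');np.savez('pics/s6.npz',s=s,sd=sd);o=monitor.get_obs();print(o['eef_pos'],o['ft_force'],o['ft_torque'])
a=cv2.resize(s[140:240,170:290],None,fx=5,fy=5,interpolation=cv2.INTER_CUBIC);cv2.imwrite('pics/s6.png',a)
"
```

```text
12.1 [ 0.41785239 -0.04604379  0.06478643] [-0.99937664 -0.03523188 -0.00224617] [-0.33955209 -0.56076143 -1.18689811] [0.00502123 0.0500076  0.04585229]
[ 0.41772482 -0.04603321  0.06471404] [ 0.57488756  0.1510553  -0.35820673] [0.02082027 0.0096359  0.02153514]
```

View pics/s6.png

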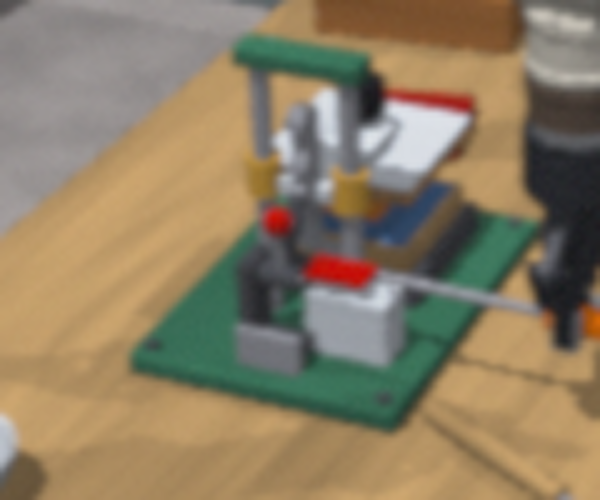

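The rod tip at crop (385,275) is short of the red tail. Now I'll feel down for the ledge.

>>> send_rows(moves=[[0,0,0.003,0],[0,0,0.003,0],[0,0,0,0],[0,0,0,0]])

```text
clock: 12.55
eef_pos: [0.4166, -0.046, 0.0577]
tool_rot: [-0.018, 1.0, 0.0, -0.0]
ft_force: [1.3, -0.1, -1.2]
grip_width: 0.0172
```

```bash
cat > f.py <<'E'
from h import *
np.set_printoptions(precision=4,suppress=True)
o=monitor.get_obs();print(o['clock'],o['eef_pos'],Rn.from_quat(o['tool_rot']).apply([1,0,0]),o['ft_force'],o['ft_torque'])
E
python3 f.py
```

```text
12.55 [ 0.4166 -0.046   0.0577] [-0.9994 -0.0352  0.0005] [ 1.3131 -0.0726 -1.2249] [-0.0123 -0.0206  0.0221]
```

>>> send_rows(moves=[[0,0,0.001,0],[0,0,0,0],[0,0,0,0]])

```text
clock: 12.85
eef_pos: [0.4168, -0.046, 0.0568]
tool_rot: [-0.018, 1.0, -0.0, -0.0]
ft_force: [0.2, -0.1, 0.1]
grip_width: 0.0173
```

```bash
python3 f.py
```

```text
12.85 [ 0.4168 -0.046   0.0568] [-0.9994 -0.0352  0.    ] [ 0.1507 -0.1214  0.0797] [ 0.0882  0.0522 -0.0223]
```

>>> send_rows(moves=[[0,0,0.001,0],[0,0,0,0],[0,0,0,0]])

```text
clock: 13.15
eef_pos: [0.4168, -0.0459, 0.0558]
tool_rot: [-0.018, 1.0, -0.0, -0.0]
ft_force: [-1.0, -0.7, -1.4]
grip_width: 0.0172
```

```bash
python3 f.py
```

```text
13.15 [ 0.4168 -0.0459  0.0558] [-0.9994 -0.0352  0.0001] [-1.0288 -0.7419 -1.4297] [-0.0031  0.0394 -0.0101]
```

>>> send_rows(moves=[[0,0,0.0007,0],[0,0,0,0],[0,0,0,0]])

```text
clock: 13.45
eef_pos: [0.4168, -0.0459, 0.0551]
tool_rot: [-0.018, 1.0, -0.0, -0.0]
ft_force: [0.9, -0.4, -0.7]
grip_width: 0.0169
```

```bash
python3 f.py
```

```text
13.45 [ 0.4168 -0.0459  0.0551] [-0.9994 -0.0352  0.    ] [ 0.8754 -0.4433 -0.6693] [-0.0031 -0.0154 -0.0336]
```

>>> send_rows(moves=[[0,0,0.0007,0],[0,0,0,0],[0,0,0,0]])

```text
clock: 13.75
eef_pos: [0.4169, -0.046, 0.0544]
tool_rot: [-0.018, 1.0, -0.0, 0.0]
ft_force: [-0.1, 0.3, -1.0]
grip_width: 0.017
```

```bash
python3 f.py
```

```text
13.75 [ 0.4169 -0.046   0.0544] [-0.9994 -0.0352 -0.0001] [-0.0688  0.3089 -0.9722] [ 0.0456 -0.0538  0.0058]
```

>>> send_rows(moves=[[0,0,0.0007,0],[0,0,0,0],[0,0,0,0]])

```text
clock: 14.05
eef_pos: [0.4169, -0.046, 0.0538]
tool_rot: [-0.018, 1.0, -0.0, 0.0]
ft_force: [-1.0, -0.5, 1.1]
grip_width: 0.0173
```

```bash
python3 f.py
```

```text
14.05 [ 0.4169 -0.046   0.0538] [-0.9994 -0.0352 -0.0003] [-1.0327 -0.4708  1.117 ] [-0.0546 -0.0877 -0.0178]
```

>>> send_rows(moves=[[0,0,0.0007,0],[0,0,0,0],[0,0,0,0]])

```text
clock: 14.35
eef_pos: [0.417, -0.046, 0.0531]
tool_rot: [-0.018, 1.0, -0.0, 0.0]
ft_force: [-1.7, 0.5, 2.8]
grip_width: 0.0171
```

```bash
python3 f.py
```

```text
14.35 [ 0.417  -0.046   0.0531] [-0.9994 -0.0352 -0.0004] [-1.6739  0.4667  2.7614] [ 0.041  -0.1156  0.0115]
```

>>> send_rows(moves=[[0,0,0.0007,0],[0,0,0,0],[0,0,0,0]])

```text
clock: 14.65
eef_pos: [0.417, -0.046, 0.0524]
tool_rot: [-0.018, 1.0, -0.0, 0.0]
ft_force: [-0.5, 0.6, 2.4]
grip_width: 0.0171
```

```bash
python3 f.py
```

```text
14.65 [ 0.417  -0.046   0.0524] [-0.9994 -0.0352 -0.0003] [-0.4963  0.6448  2.4498] [-0.0017 -0.2948 -0.0089]
```

The wrist moment shows the ledge at TCP z of about 0.0537. I'll rise about 1.2 mm above that (the tail clearance is 2.5 mm) and slide in gently.

>>> send_rows(moves=[[0,0,-0.0024,0],[0,0,0,0],[-0.003,0,0,0],[-0.003,0,0,0],[-0.003,0,0,0],[0,0,0,0],[0,0,0,0]])

```text
clock: 15.35
eef_pos: [0.4259, -0.0456, 0.0546]
tool_rot: [-0.018, 1.0, 0.0, -0.0]
ft_force: [1.2, -0.2, -0.2]
grip_width: 0.0174
```

```bash
python3 f.py
```

```text
15.35 [ 0.4259 -0.0456  0.0546] [-0.9994 -0.0352  0.0002] [ 1.1504 -0.1588 -0.2118] [ 0.0017 -0.0207 -0.0558]
```

>>> send_rows(moves=[[-0.003,0,0,0],[-0.003,0,0,0],[0,0,0,0],[0,0,0,0]])

```text
clock: 15.75
eef_pos: [0.4318, -0.0454, 0.0547]
tool_rot: [-0.018, 1.0, 0.0, -0.0]
ft_force: [-0.1, 0.6, -0.6]
grip_width: 0.0169
```

```bash
python3 f.py; python3 -c "
from h import *
s,sd=cams.camera('side');t,td=cams.camera('top')
a=cv2.resize(s[170:230,210:290],None,fx=5,fy=5,interpolation=cv2.INTER_CUBIC)
b=cv2.resize(t[120:180,235:315],None,fx=5,fy=5,interpolation=cv2.INTER_CUBIC);cv2.imwrite('pics/st7.png',np.hstack([a,b]))
"
```

```text
15.75 [ 0.4318 -0.0454  0.0547] [-0.9994 -0.0353  0.0001] [-0.1161  0.559  -0.5842] [ 0.0105  0.0112 -0.0007]
```

View pics/st7.png

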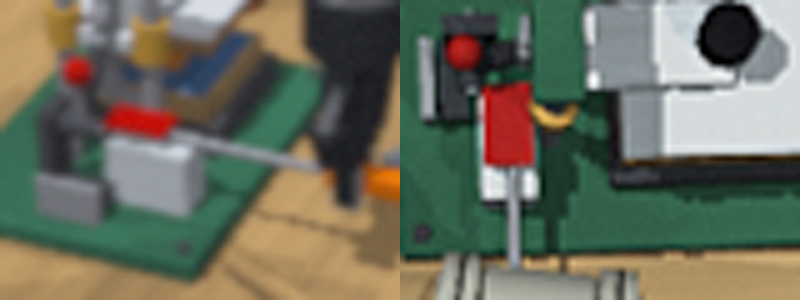

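The rod passes under the tail (top crop (513,170), side crop (180,128)), and the tail is still level and undisturbed. I'll go deeper.

>>> send_rows(moves=[[-0.004,0,0,0],[-0.004,0,0,0],[-0.004,0,0,0],[-0.004,0,0,0],[0,0,0,0],[0,0,0,0]])

```text
clock: 16.45
eef_pos: [0.4478, -0.0448, 0.0546]
tool_rot: [-0.018, 1.0, 0.0, -0.0]
ft_force: [0.2, 0.0, -1.7]
grip_width: 0.0174
```

```bash
python3 f.py
```

```text
16.45 [ 0.4478 -0.0448  0.0546] [-0.9994 -0.0353  0.0003] [ 0.2232  0.0034 -1.7197] [ 0.0247 -0.0597 -0.0026]
```

>>> send_rows(moves=[[0,0,-0.004,0],[0,0,-0.004,0],[0,0,-0.004,0],[0,0,0,0]])

```text
clock: 16.85
eef_pos: [0.4484, -0.0449, 0.0676]
tool_rot: [-0.018, 1.0, -0.0, 0.001]
ft_force: [0.2, 0.2, 0.2]
grip_width: 0.0171
```

```bash
python3 f.py
```

```text
16.85 [ 0.4484 -0.0449  0.0676] [-0.9994 -0.0352 -0.0017] [0.1567 0.2129 0.1576] [-0.0148 -0.0321  0.0304]
```

>>> send_rows(moves=[[0,0,-0.004,0],[0,0,-0.004,0],[0,0,-0.003,0],[0,0,0,0],[0,0,0,0],[0,0,0,0]])

```text
clock: 17.45
eef_pos: [0.4477, -0.0448, 0.0776]
tool_rot: [-0.018, 1.0, 0.0, -0.0]
ft_force: [-0.2, -0.9, -0.6]
grip_width: 0.017
```

```bash
python3 f.py
cat > v.py <<'E'
from h import *
import sys
n=sys.argv[1]
s,sd=cams.camera('side');t,td=cams.camera('top');np.savez(f'pics/{n}.npz',s=s,sd=sd,t=t,td=td)
a=cv2.resize(s[150:225,195:275],None,fx=5,fy=5,interpolation=cv2.INTER_CUBIC)
b=cv2.resize(t[105:180,235:315],None,fx=5,fy=5,interpolation=cv2.INTER_CUBIC);cv2.imwrite(f'pics/{n}.png',np.hstack([a,b]))
E
python3 v.py st8
```

```text
17.45 [ 0.4477 -0.0448  0.0776] [-0.9994 -0.0352  0.0002] [-0.2007 -0.8734 -0.5969] [ 0.0505  0.0143 -0.016 ]
```

View pics/st8.png

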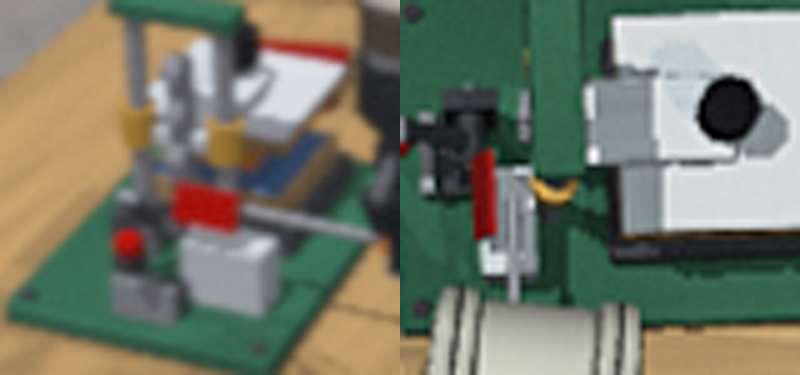

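The pawl has toppled: the tail stands upright at side crop (205,210), the ball has swung over to (130,243), and the rod is clear. I'll withdraw and carry the rod back.

>>> send_rows(moves=[[0.015,0,0,0],[0.02,0,0,0],[0.025,0,0,0],[0,0,-0.04,0],[0,0,-0.04,0],[0,0,0,0.7],[-0.0084,0.0387,0,0],[-0.0084,0.0387,0,0],[-0.0084,0.0387,0,0],[-0.0084,0.0387,0,0],[-0.0084,0.0387,0,0],[-0.0084,0.0387,0,0],[-0.0084,0.0387,0,0],[-0.0084,0.0387,0,0],[-0.0084,0.0387,0,0],[0,0,0,0],[0,0,0,0],[0,0,0,0]])

```text
clock: 19.35
eef_pos: [0.4749, 0.2975, 0.1573]
tool_rot: [0.018, 1.0, -0.001, -0.001]
ft_force: [0.0, -0.6, -0.9]
grip_width: 0.0175
```

```bash
python3 f.py; python3 -c "
from h import *
snap('w9')
np.set_printoptions(precision=4,suppress=True)
for n in ('w4','w9'):
  z=np.load(f'pics/{n}.npz');C=wcloud(z['T'],z['d']);h,s,v=cv2.split(cv2.cvtColor(z['im'],cv2.COLOR_BGR2HSV))
  m=(h>5)&(h<17)&(s>190)&(C[...,2]>.15)&(C[...,2]<.21)&(abs(C[...,1]-.3)<.04);p=C[m]
  vv,uu=np.nonzero(m)
  print(m.sum(),uu.min(),uu.max(),vv.min(),vv.max());print([ p[abs(p[:,0]-x)<.004].mean(0) for x in (.41,.43,.45)])
  m=(s<70)&(C[...,2]>.1)&(C[...,2]<.22)&(abs(C[...,1]-.29)<.015)&(C[...,0]>.498);p=C[m];print(np.median(p,0))
"
```

```text
19.35 [0.4749 0.2975 0.1573] [-0.9994  0.0353  0.0013] [ 0.0237 -0.6251 -0.8998] [-0.0551  0.0225  0.0194]
19.35 [0.47491594 0.29752599 0.15725558] [-0.99937614  0.03529521  0.00125305] [ 0.02371493 -0.62508937 -0.89981441] [ 5.59819275e-01  4.01483455e-01  3.54466158e-02  1.20646696e+00
 -2.86970240e-04  5.95121346e-01]
3907 233 278 93 304
[array([0.41  , 0.2976, 0.1858]), array([0.4301, 0.2972, 0.1858]), array([0.4507, 0.2956, 0.1858])]
[0.5069 0.2957 0.1806]
3907 234 278 93 304
[array([0.41  , 0.2976, 0.1856]), array([0.43  , 0.2968, 0.1856]), array([0.4507, 0.2959, 0.1857])]
[0.5067 0.2955 0.1806]
```

View pics/w9.png

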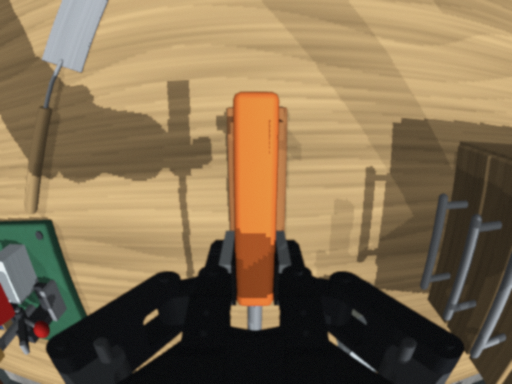

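The rod's pose in the hand is the same as after pickup, with the handle at (257,95)–(257,304). I'll lower it onto the cradles.

>>> send_rows(moves=[[0,0,0.03,0],[0,0,0.04,0],[0,0,0.035,0],[0,0,0.015,0],[0,0,0.01,0],[0,0,0.005,0],[0,0,0,0],[0,0,0,0]])

```text
clock: 20.2
eef_pos: [0.4764, 0.2988, 0.0239]
tool_rot: [0.018, 1.0, 0.001, 0.001]
ft_force: [-0.5, 0.2, -0.3]
grip_width: 0.0169
```

```bash
python3 f.py
```

```text
20.2 [0.4764 0.2988 0.0239] [-0.9994  0.0352 -0.0018] [-0.5138  0.2335 -0.3313] [0.025  0.0751 0.008 ]
```

>>> send_rows(moves=[[0,0,0.0015,0],[0,0,0.0015,0],[0,0,0,0],[0,0,0,0]])

```text
clock: 20.6
eef_pos: [0.4755, 0.2986, 0.0198]
tool_rot: [0.017, 1.0, 0.0, 0.0]
ft_force: [-0.3, 0.2, -0.8]
grip_width: 0.017
```

```bash
python3 f.py
```

```text
20.6 [0.4755 0.2986 0.0198] [-0.9994  0.0346 -0.0002] [-0.2664  0.189  -0.7925] [-0.0205  0.0152  0.0125]
```

>>> send_rows(moves=[[0,0,0.0006,0],[0,0,0,0],[0,0,0,0]])

```text
clock: 20.9
eef_pos: [0.4756, 0.2986, 0.0192]
tool_rot: [0.017, 1.0, 0.0, 0.0]
ft_force: [-0.9, 0.9, -0.4]
grip_width: 0.0172
```

>>> send_rows(moves=[[0,0,0,0],[0,0,0,0],[0,0,0,0],[0,0,0,0],[0,0,0,0],[0,0,0,0],[0,0,0,0],[0,0,0,0]], claw=1)

```text
clock: 21.7
eef_pos: [0.4755, 0.2985, 0.0191]
tool_rot: [0.017, 1.0, 0.0, -0.0]
ft_force: [-0.2, -1.2, -0.3]
grip_width: 0.0852
```

>>> send_rows(moves=[[0,0,-0.01,0],[0,0,-0.02,0],[0,0,-0.03,0],[0,0,-0.04,0],[0,0,-0.045,0],[0,0,-0.045,0],[0,0,-0.045,0],[0,0,0,0],[0,0,0,0]])

```text
clock: 22.6
eef_pos: [0.4762, 0.2989, 0.2565]
tool_rot: [0.017, 1.0, 0.001, 0.002]
ft_force: [-0.4, -0.9, -0.2]
grip_width: 0.0855
```

```bash
python3 -c "
from h import *
snap('w10')"; python3 m2.py w10 | grep -E "orange|shaft|tail|plate"; python3 m2.py w2 | grep -E "orange|shaft"
```

```text
22.6 [0.4762144  0.29894933 0.25645946] [-0.99938724  0.03479257 -0.00382265] [-0.41443985 -0.91042305 -0.24986189] [5.60582778e-01 3.54380551e-01 2.26472928e-01 1.43827127e+00
 5.03171277e-07 5.95377679e-01]
plate 3331 px 0 108 196 301 min [ 0.5231 -0.189   0.01  ] max [0.7455 0.0369 0.0224] med [ 0.5618 -0.0068  0.0197] ((0.6338914036750793, -0.07806862145662308), (0.21482133865356445, 0.22677700221538544), 2.1782381534576416)
tail 546 px 24 49 247 283 min [ 0.5722 -0.0629  0.0903] max [ 0.6364 -0.0158  0.1193] med [ 0.5972 -0.0225  0.1061] ((0.6040704250335693, -0.038257285952568054), (0.060307469218969345, 0.046821579337120056), 6.294194221496582)
orange 315 px 247 261 97 175 min [0.399  0.2891 0.0457] max [0.4931 0.3085 0.0504] med [0.4505 0.2929 0.0478] ((0.44629189372062683, 0.2989722490310669), (0.016427509486675262, 0.09416072815656662), 87.72252655029297)
shaft 500 px 250 256 177 262 min [0.4974 0.2889 0.0339] max [0.6195 0.2998 0.045 ] med [0.5535 0.2946 0.0425] ((0.5584099292755127, 0.2937408983707428), (0.008148550987243652, 0.12208458036184311), 88.11494445800781)
orange 186 px 260 273 85 158 min [0.4    0.2883 0.0427] max [0.4935 0.3071 0.0501] med [0.4567 0.2918 0.0477] ((0.4470181465148926, 0.2977452874183655), (0.01567600853741169, 0.09346231073141098), 86.96894836425781)
shaft 478 px 263 269 160 243 min [0.4973 0.2871 0.0333] max [0.6197 0.2994 0.045 ] med [0.5561 0.2934 0.0425] ((0.5585477948188782, 0.2936602830886841), (0.008763627149164677, 0.12249080836772919), 87.91985321044922)
```

View pics/w10.png

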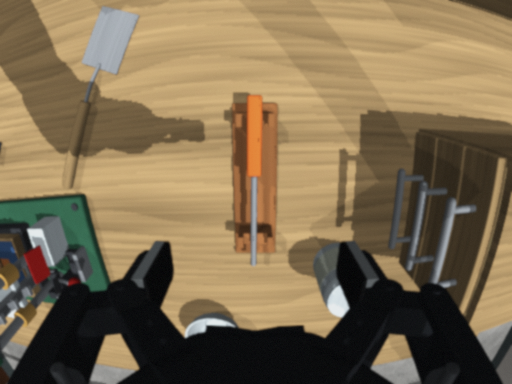

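The rod is back on its rest within about 1 mm of its first position (shaft at (254,215)), and the tail is still up. Now I'll shut the fingers and go over the knob at about (0.6375, −0.164).

>>> send_rows(moves=[[0,0,-0.045,0],[-0.0148,-0.0381,0,0],[-0.0148,-0.0381,0,0],[-0.0148,-0.0381,0,0],[-0.0148,-0.0381,0,0],[-0.0148,-0.0381,0,0],[-0.0148,-0.0381,0,0],[-0.0148,-0.0381,0,0],[-0.0148,-0.0381,0,0],[-0.0148,-0.0381,0,0],[-0.0148,-0.0381,0,0],[-0.0148,-0.0381,0,0],[-0.0148,-0.0381,0,0],[0,0,0,0],[0,0,0,0],[0,0,0,0]], claw=-1)

```text
clock: 24.25
eef_pos: [0.6365, -0.1637, 0.2979]
tool_rot: [0.017, 1.0, 0.001, -0.001]
ft_force: [-0.2, 0.1, 0.8]
grip_width: 0.0002
```

```bash
python3 f.py; python3 -c "
from h import *
snap('w11')
np.set_printoptions(precision=4,suppress=True)
z=np.load('pics/w11.npz');C=wcloud(z['T'],z['d']);v=z['im'].max(2);m=(v<60)&(C[...,2]>.14)&(C[...,2]<.185)&(abs(C[...,0]-.635)<.04)&(abs(C[...,1]+.164)<.04);p=C[m];vv,uu=np.nonzero(m)
print(m.sum(),uu.min(),uu.max(),vv.min(),vv.max(),p.min(0),p.max(0))"; python3 m2.py w11
```

```text
24.25 [ 0.6365 -0.1637  0.2979] [-0.9994  0.0341  0.0027] [-0.2424  0.1112  0.7584] [-0.0023  0.0033  0.0572]
24.25 [ 0.63646482 -0.16365858  0.29787421] [-0.99941417  0.03411831  0.00269518] [-0.24239933  0.11115914  0.75839779] [-2.51871871e-01  5.79040468e-01  6.84578170e-01  1.67918422e+00
  4.05992987e-04 -2.17746025e-01]
1065 235 270 163 201 [ 0.6226 -0.1827  0.1515] [ 0.6553 -0.15    0.1779]
plate 7034 px 180 381 76 225 min [ 0.5263 -0.2669  0.0167] max [0.7485 0.0275 0.0236] med [ 0.5581 -0.1106  0.0201] ((0.637091338634491, -0.11728499829769135), (0.2136237919330597, 0.29313841462135315), 1.9081511497497559)
cross 4384 px 245 406 137 365 min [ 0.5866 -0.1669  0.2338] max [ 0.6839 -0.0504  0.3893] med [ 0.6295 -0.0683  0.246 ] ((0.6358960866928101, -0.10891172289848328), (0.09725890308618546, 0.1157057136297226), 0.8752095699310303)
tail 123 px 369 373 111 135 min [ 0.5734 -0.0326  0.1019] max [ 0.6029 -0.0257  0.12  ] med [ 0.5873 -0.0295  0.1176] ((0.5882093906402588, -0.029527565464377403), (0.029594726860523224, 0.006074733100831509), 3.421165943145752)
ledge 792 px 337 3
[... 161 characters left out ...]
5853, 0.03545895218849182), 1.968755841255188)
knob 26595 px 154 440 164 383 min [ 0.615 -0.19   0.16 ] max [ 0.6544 -0.11    0.402 ] med [ 0.6259 -0.1555  0.377 ] ((0.6352301239967346, -0.1501617431640625), (0.08017599582672119, 0.03897086903452873), 88.60948181152344)
orange 166 px 508 511 26 76 min [0.4002 0.2862 0.0352] max [0.4939 0.2943 0.0471] med [0.4486 0.29   0.0415] ((0.4470461905002594, 0.2903920114040375), (0.00612541614100337, 0.09393525868654251), 88.34393310546875)
shaft 144 px 506 511 84 146 min [0.5075 0.2868 0.0372] max [0.6198 0.3021 0.0446] med [0.5795 0.2913 0.0419] ((0.5637636780738831, 0.2952145040035248), (0.01474430039525032, 0.11241544038057327), 88.72831726074219)
```

View pics/w11.png

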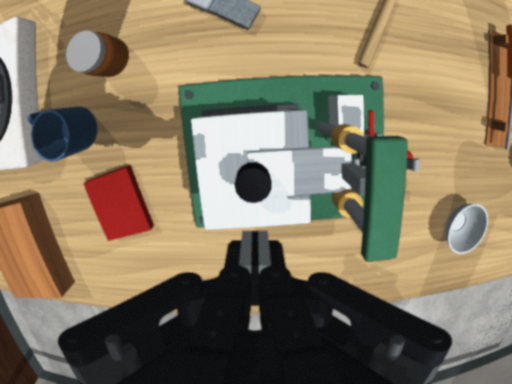

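The wrist view shows the knob at (253,182), with the fingertips in line at (257,240). I'll descend to just above it.

>>> send_rows(moves=[[-0.002,-0.002,0.03,0],[0,0,0.04,0],[0,0,0.03,0],[0,0,0.012,0],[0,0,0,0],[0,0,0,0],[0,0,0,0]])

```text
clock: 25.0
eef_pos: [0.6404, -0.1667, 0.1898]
tool_rot: [0.017, 1.0, -0.001, 0.002]
ft_force: [-0.2, -0.3, -0.7]
grip_width: 0.0002
```

```bash
python3 f.py;python3 v.py st12
```

```text
25.0 [ 0.6404 -0.1667  0.1898] [-0.9994  0.0343 -0.0045] [-0.2404 -0.3498 -0.7105] [ 0.0268 -0.0097  0.0521]
```

View pics/st12.png

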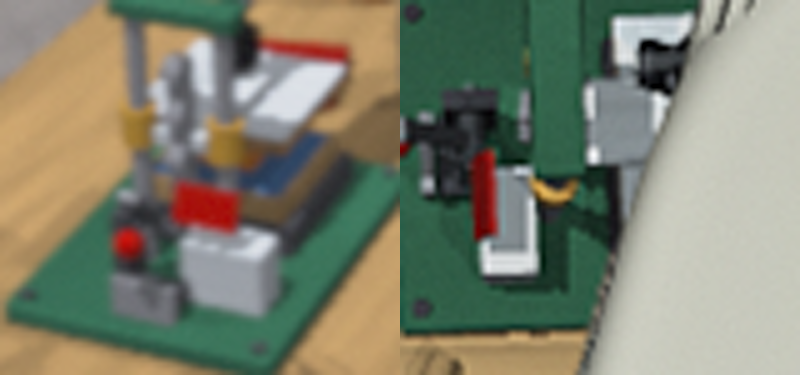

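The pawl is still clear. I'll push the knob down gently.

>>> send_rows(moves=[[0,0,0.004,0],[0,0,0.003,0],[0,0,0.003,0],[0,0,0.003,0],[0,0,0.003,0],[0,0,0.003,0],[0,0,0.003,0],[0,0,0,0],[0,0,0,0]])

```text
clock: 26.0
eef_pos: [0.639, -0.1667, 0.1645]
tool_rot: [0.017, 1.0, 0.0, -0.0]
ft_force: [-0.9, 0.2, 0.3]
grip_width: -0.0001
```

```bash
python3 f.py
```

```text
26.0 [ 0.639  -0.1667  0.1645] [-0.9994  0.0348  0.0005] [-0.8581  0.2185  0.328 ] [-0.0204 -0.0027 -0.0131]
```

>>> send_rows(moves=[[0,0,0.002,0],[0,0,0.002,0],[0,0,0.002,0],[0,0,0.002,0],[0,0,0.002,0],[0,0,0.002,0],[0,0,0.002,0],[0,0,0.002,0],[0,0,0.002,0]])

```text
clock: 26.9
eef_pos: [0.6391, -0.1667, 0.1469]
tool_rot: [0.017, 1.0, 0.0, 0.0]
ft_force: [-0.8, 0.6, 3.8]
grip_width: 0.0001
```

```bash
python3 f.py
```

```text
26.9 [ 0.6391 -0.1667  0.1469] [-0.9994  0.0348 -0.0001] [-0.843   0.6245  3.8494] [0.0483 0.3732 0.0028]
```

>>> send_rows(moves=[[0,0,0.0015,0],[0,0,0.0015,0],[0,0,0.0015,0],[0,0,0.0015,0]])

```text
clock: 27.3
eef_pos: [0.639, -0.1667, 0.141]
tool_rot: [0.017, 1.0, 0.0, 0.0]
ft_force: [-1.9, 0.2, 3.0]
grip_width: -0.0001
```

>>> send_rows(moves=[[0,0,0.001,0],[0,0,0.001,0],[0,0,0.001,0]])

```text
clock: 27.6
eef_pos: [0.639, -0.1667, 0.138]
tool_rot: [0.017, 1.0, 0.0, -0.0]
ft_force: [-1.5, 0.5, 4.3]
grip_width: 0.0001
```

>>> send_rows(moves=[[0,0,0.001,0],[0,0,0.001,0],[0,0,0.001,0]])

```text
clock: 27.9
eef_pos: [0.6391, -0.1667, 0.1351]
tool_rot: [0.017, 1.0, -0.0, 0.0]
ft_force: [-2.3, 0.3, 3.7]
grip_width: 0.0
```

>>> send_rows(moves=[[0,0,0.001,0],[0,0,0.001,0]])

```text
clock: 28.1
eef_pos: [0.639, -0.1667, 0.133]
tool_rot: [0.017, 1.0, 0.0, 0.0]
ft_force: [-1.9, 0.9, 4.4]
grip_width: -0.0003
```

>>> send_rows(moves=[[0,0,0.001,0],[0,0,0.001,0]])

```text
clock: 28.3
eef_pos: [0.639, -0.1667, 0.131]
tool_rot: [0.017, 1.0, 0.0, 0.0]
ft_force: [-1.3, -0.5, 5.6]
grip_width: 0.0001
```

>>> send_rows(moves=[[0,0,0.001,0],[0,0,0.001,0]])

```text
clock: 28.5
eef_pos: [0.6391, -0.1667, 0.1301]
tool_rot: [0.017, 1.0, -0.0, 0.0]
ft_force: [-4.1, 0.6, 9.8]
grip_width: -0.0001
```

The force has stepped up from 4 N to 10 N, so the cork is on the panel. I'll hold and read again.

>>> send_rows(moves=[[0,0,0,0],[0,0,0,0]])

```text
clock: 28.7
eef_pos: [0.639, -0.1667, 0.1301]
tool_rot: [0.017, 1.0, -0.0, 0.0]
ft_force: [-2.5, 0.9, 6.7]
grip_width: 0.0001
```

```bash
python3 f.py
```

```text
28.7 [ 0.639  -0.1667  0.1301] [-0.9994  0.0348 -0.0007] [-2.4671  0.9299  6.7213] [ 0.195   0.7301 -0.0335]
```

>>> send_rows(moves=[[0,0,0.001,0],[0,0,0,0],[0,0,0,0]])

```text
clock: 29.0
eef_pos: [0.639, -0.1667, 0.1296]
tool_rot: [0.017, 1.0, -0.0, 0.001]
ft_force: [-4.3, 1.1, 8.8]
grip_width: 0.0001
```

```bash
python3 f.py
```

```text
29.0 [ 0.639  -0.1667  0.1296] [-0.9994  0.0348 -0.0011] [-4.2779  1.0547  8.8212] [ 0.1984  0.8426 -0.0035]
```

>>> send_rows(moves=[[0,0,0.001,0],[0,0,0,0],[0,0,0,0]])

```text
clock: 29.3
eef_pos: [0.6391, -0.1667, 0.1291]
tool_rot: [0.017, 1.0, -0.0, 0.001]
ft_force: [-5.4, -0.5, 11.5]
grip_width: -0.0002
```

```bash
python3 f.py
```

```text
29.3 [ 0.6391 -0.1667  0.1291] [-0.9994  0.0348 -0.0015] [-5.3575 -0.4923 11.4812] [ 0.2276  1.0152 -0.0667]
```

It beds at about 11 N. I'll retreat upward and check.

>>> send_rows(moves=[[0,0,-0.002,0],[0,0,-0.004,0],[0,0,-0.02,0],[0,0,-0.04,0],[0,0,-0.045,0],[0,0,-0.045,0],[0,0,0,0],[0,0,0,0]])

```text
clock: 30.1
eef_pos: [0.64, -0.1669, 0.2842]
tool_rot: [0.017, 1.0, -0.0, 0.002]
ft_force: [-0.3, 0.4, -0.7]
grip_width: 0.0001
```

```bash
python3 -c "
from h import *
snap('w13')
np.set_printoptions(precision=4,suppress=True)
z=np.load('pics/w13.npz');C=wcloud(z['T'],z['d']);v=z['im'].max(2);m=(v<60)&(C[...,2]>.10)&(C[...,2]<.185)&(abs(C[...,0]-.635)<.03)&(abs(C[...,1]+.164)<.03);p=C[m]
print(m.sum(),'knob',np.percentile(p,[2,50,98],axis=0))"; python3 m2.py w13|grep -E "plate|tail|orange"; python3 v.py st13
```

```text
30.1 [ 0.64004821 -0.16690988  0.28421445] [-0.99939005  0.03475667 -0.00339106] [-0.33700448  0.39765206 -0.66218449] [-2.55136325e-01  5.79667498e-01  6.50537281e-01  1.63821080e+00
  8.83974523e-05 -2.20371163e-01]
855 knob [[ 0.6229 -0.1807  0.1138]
 [ 0.6369 -0.1663  0.1302]
 [ 0.6534 -0.1519  0.1317]]
plate 10001 px 180 388 72 225 min [ 0.5264 -0.2671  0.0171] max [0.7485 0.0287 0.0235] med [ 0.5691 -0.1237  0.0201] ((0.6375953555107117, -0.11690205335617065), (0.21399085223674774, 0.29390600323677063), 2.0425021648406982)
tail 147 px 376 381 107 134 min [ 0.5729 -0.0324  0.0966] max [ 0.603  -0.0242  0.1197] med [ 0.5872 -0.0294  0.1177] ((0.5879408121109009, -0.028714705258607864), (0.02984047494828701, 0.00802822969853878), 5.065508842468262)
orange none
```

View pics/w13.png

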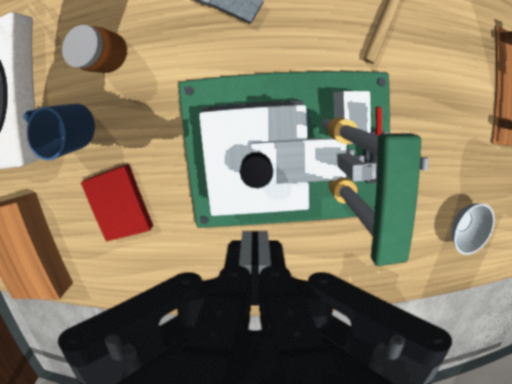

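View pics/st13.png

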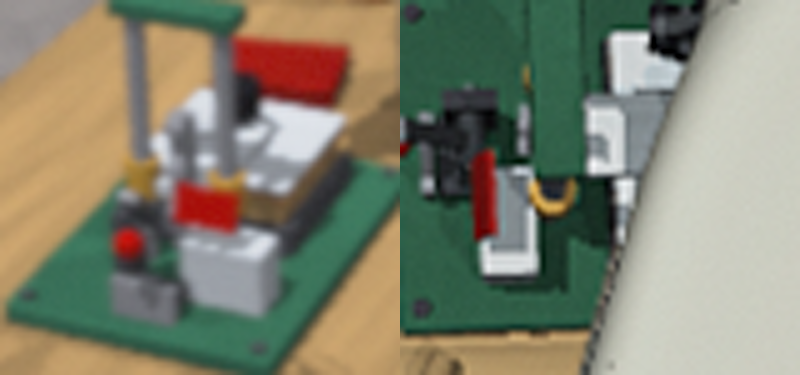

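The knob top now reads 0.130 m, the tail is still up, and nothing else has moved. One light touch on the knob will tell whether the platen sprang back.

>>> send_rows(moves=[[0,0,0.045,0],[0,0,0.045,0],[0,0,0.04,0],[0,0,0.015,0],[0,0,0.004,0],[0,0,0,0],[0,0,0,0],[0,0,0,0]])

```text
clock: 31.05
eef_pos: [0.64, -0.1669, 0.1355]
tool_rot: [0.017, 1.0, -0.0, 0.001]
ft_force: [0.3, 1.0, -0.0]
grip_width: -0.0003
```

```bash
python3 f.py
```

```text
31.05 [ 0.64   -0.1669  0.1355] [-0.9994  0.0348 -0.0027] [ 0.2872  0.9709 -0.0081] [-0.0175  0.0379  0.0177]
```

>>> send_rows(moves=[[0,0,0.002,0],[0,0,0.002,0],[0,0,0,0],[0,0,0,0]])

```text
clock: 31.45
eef_pos: [0.6392, -0.1667, 0.1303]
tool_rot: [0.017, 1.0, -0.0, 0.0]
ft_force: [-0.5, -0.6, 0.3]
grip_width: -0.0001
```

```bash
python3 f.py
```

```text
31.45 [ 0.6392 -0.1667  0.1303] [-0.9994  0.0347 -0.0004] [-0.5063 -0.5883  0.3496] [-0.0021 -0.052   0.0405]
```

>>> send_rows(moves=[[0,0,0.001,0],[0,0,0,0],[0,0,0,0]])

```text
clock: 31.75
eef_pos: [0.6392, -0.1667, 0.1302]
tool_rot: [0.017, 1.0, -0.0, 0.001]
ft_force: [-1.7, 0.6, 5.2]
grip_width: -0.0
```

```bash
python3 f.py
```

```text
31.75 [ 0.6392 -0.1667  0.1302] [-0.9994  0.0348 -0.0011] [-1.7276  0.6031  5.1973] [0.1087 0.3849 0.0605]
```

>>> send_rows(moves=[[0,0,0.001,0],[0,0,0,0],[0,0,0,0]])

```text
clock: 32.05
eef_pos: [0.6392, -0.1667, 0.13]
tool_rot: [0.017, 1.0, -0.0, 0.001]
ft_force: [-2.0, 1.0, 7.6]
grip_width: -0.0001
```

```bash
python3 f.py
```

```text
32.05 [ 0.6392 -0.1667  0.13  ] [-0.9994  0.0348 -0.0016] [-1.9527  0.9709  7.619 ] [0.1725 0.5913 0.0446]
```

The platen holds at knob top z ≈ 0.130 m and resists 7.6 N without moving, so it is bedded with the springs still loaded. I'll retreat and take a last look.

>>> send_rows(moves=[[0,0,-0.003,0],[0,0,-0.01,0],[0,0,-0.03,0],[0,0,-0.045,0],[0,0,-0.045,0],[0,0,-0.04,0],[0.04,-0.01,0,0],[0.045,-0.01,0,0],[0.045,-0.01,0,0],[0.045,-0.01,0,0],[0.045,-0.01,0,0],[0,0,0,0],[0,0,0,0],[0,0,0,0]])

```text
clock: 33.45
eef_pos: [0.4186, -0.2092, 0.3016]
tool_rot: [0.017, 1.0, -0.0, 0.001]
ft_force: [0.8, -0.1, -0.2]
grip_width: -0.0
```

```bash
python3 f.py; python3 -c "
from h import *
t,td=cams.camera('top');s,sd=cams.camera('side');a=cv2.imread('pics/top0.png')
cv2.imwrite('pics/fin.png',np.vstack([t[40:300],np.hstack([s[130:300,150:406],a[40:210,100:356]])]))
np.set_printoptions(precision=4,suppress=True)
C=cloud('top',td);h,ss,v=cv2.split(cv2.cvtColor(t,cv2.COLOR_BGR2HSV))
m=(h>5)&(h<16)&(ss>190)&(v>130)&(C[...,2]>.03)&(C[...,2]<.06)&(abs(C[...,1]-.3)<.03)&(abs(C[...,0]-.45)<.08);print('orange',np.median(C[m],0))"
```

```text
33.45 [ 0.4186 -0.2092  0.3016] [-0.9994  0.0345 -0.0017] [ 0.8334 -0.0726 -0.1594] [-0.0561 -0.0324  0.018 ]
orange [0.4452 0.3001 0.0484]
```

View pics/fin.png

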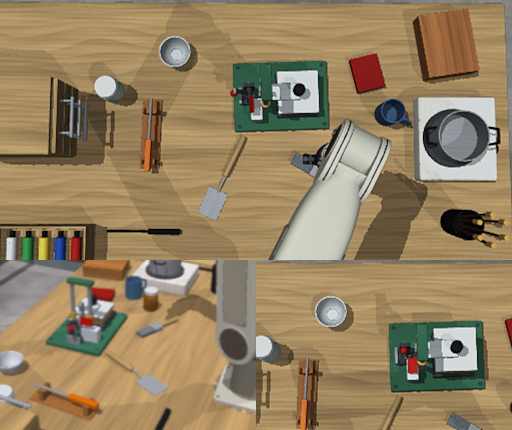

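The final view shows the rod on its rest at (150,145), the pawl over, the platen down with the knob at (300,90), and the bystanders where they stood. I'm handing the job in.

```bash
python3 -c "
from workcell import order
print(order.job_done())"
```

```text
the job is handed in; nothing more can be done
None
```

The pawl is flicked clear, the platen is bedded on the panel and the rod is back on its rest. I handed the job in at about 33.5 s; no verdict is reported.

**Pawl:** I felt for the ledge with the rod (light contact, 2–3 N), slid the rod under the tail, and lifted about 23 mm until the pawl toppled. The forces I read while sliding and lifting were at noise level. The tail was still upright in the later pictures.

**Platen:** I pushed the knob down with the shut fingers at about 4 N. It met the panel near knob-top height 131 mm, and I pressed to about 11 N.

**Last checks:**
- **Platen spring-back:** it rose about 1 mm after the push. Touched again, the knob top held at about 130 mm against 7.6 N, so I judge it bedded with under 1 mm of spring compression left.
- **Rod:** the wrist camera put it within about 1 mm of where it first lay. The final top view read its handle up to about 4 mm off in y, which is roughly one pixel, and showed it lying in its cradles.
- **Everything else:** nothing else looks moved in the final view, though the arm partly hid the brush there.

**Disagreement:** the side camera differed from the top camera by 6–8 mm. I relied on the wrist and top cameras, which agreed to about 2 mm.

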